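# Feed a keycap out through the sprung tray gate

## Task

Push the sprung brass gate of the oak tray open with one finger and keep it open with that finger while you push the beige keycap along the tray and over the sill with the other finger, so that it drops into the catch pan; then come away so that the gate swings shut behind it. Only push: do not grip or lift the keycap, do not shove the gate with the keycap, and leave the transformer, battery holder and scribe where they are.

Things in the scene. Friction and masses are not known exactly. Their poses are not given: they have to be found in the camera images.
- tray: Fixed oak tray with a catch pan at its low end. Origin: on the tiles (z = 0) below the middle of the sill, the low open edge of the tray floor. Its y axis points uphill along the tray, -y is the way out; x is across, z up. Side walls 6 mm thick stand 20 mm above the floor; the back wall (y +165 mm) is 64 mm above the tiles.
- sill (a point): Middle of the sill, on top of the tray floor's low edge: tray frame (0, 0, 30) mm, same axes as the tray. From here the floor runs uphill to y +165 mm, rising 7 mm per 100 mm (4 degrees; things do not slide by themselves). It is 80 mm wide inside (x -40 to +40 mm).
- pan (a point): Middle of the catch pan's black rubber floor: tray frame (0, -53, 6) mm. The pan is grey metal, inside y 0 to -107 mm and x -48 to +48 mm; its rim is only 20 mm above the tiles, so fingers at tray-floor height pass over it.
- gate (a joint): Opening angle of the brass gate, rad: 0 shut across the sill, 1.57 fully open, pointing straight out over the pan. Plate 75 mm long, 3 mm thick, 33 to 55 mm above the tiles, open above. It turns about an upright hinge at its -x end (tray frame); the free end swings to -y. A spring shuts it: 0.04 N m when shut, 0.10 N m fully open (20 mm from the hinge: 2 N at first).
- gate_hinge (a point): On the gate's hinge axis, half-way up the gate: tray frame (-39, -4, 44) mm. Brass posts 8 mm thick, 62 mm above the tiles, stand at x = -44 and +44 mm, y = -4 mm.
- gate_tip (a point): The gate's free end, 78 mm from the hinge axis, half-way up; moves with the gate.
- keycap_center (a point): Centre (half-way up) of the loose beige plastic keycap: 19 x 19 mm at the base up to 6 mm, 14 x 14 mm above that, 11 mm high, about 12 g. Starts base down on the tray floor, 70 to 95 mm uphill of the sill and 4 to 18 mm to the +x side of the tray's middle line, turned up to 0.3 rad either way.
- transformer: Bystander: squat black iron transformer, 66 x 84 mm, 46 mm high, 0.6 kg, on the tiles on the tray's +x side. Origin: middle of its underside.
- battery_holder: Bystander: blue plastic battery holder, an open box 34 x 66 mm, 16 mm high, on the tiles on the tray's -x side. Origin: middle of its underside.
- scribe: Bystander: chrome steel scribe, 125 mm long, 7 mm thick, lying on the tiles beyond the catch pan. Origin: under its middle; its x axis points along it to the tip.
Things that resemble listed ones, but are neither listed nor needed, are in the scene too. Of the things that look like the part that bears keycap_center, the smallest one is meant.

How it is judged (in metres and radians):
On the way, in this order (a step that is already met when the one before it is completed fails the run):
1. a finger has pushed the gate open while the keycap is still inside the tray (value of joint gate above 0.5 rad and contact force between gate and the fingers above 0.05 N and y of keycap_center in the frame of tray above 0.012 m), for 0.1 s.
2. the keycap has passed over the sill while a finger still keeps the gate open (value of joint gate above 0.5 rad and contact force between gate and the fingers above 0.05 N and y of keycap_center in the frame of tray below -0.006 m), for 0.1 s.
At the end, for the whole second after the job is handed in: The keycap lies at rest in the catch pan (its centre inside the pan's walls and less than 27 mm above the tiles), and the gate is shut to within 0.08 rad (y of keycap_center in the frame of tray between -0.107 and -0.006 m and x of keycap_center in the frame of tray between -0.048 and 0.048 m and z of keycap_center in the frame of tray below 0.027 m and value of joint gate below 0.08 rad and linear speed of keycap below 0.02 m/s); the robot touches nothing.
It fails at once if the keycap is lifted (its centre more than 62 mm above the tiles) (height (world z) of keycap_center above 0.062 m).
It fails at once if the keycap is squeezed or crushed (over 6 N from the fingers) (contact force between keycap and the fingers above 6 N).
It fails at once if the keycap is used to shove the gate (over 0.5 N between them) (contact force between keycap and gate above 0.5 N).
It fails at once if the transformer, battery holder or scribe is moved by more than 10 mm (distance of any of transformer, battery_holder, scribe from where it was at the start of the episode above 0.01 m).
It also fails if it takes over 42 s, if anything falls off the work surface, if the arm or the gripper's body presses on something with over 40 N, if the wrist force passes 120 N, or if a joint passes its speed limit or range.

## Robot

A 6-joint arm with a two-finger parallel gripper is mounted at the origin on the work surface. World frame = base frame: x ahead of the robot, y to its left, z up, the work surface at z = 0. Lengths are in m, angles in degrees, forces in N, time in s.
With the tool pointing down it reaches from about 0.35 to 0.875 m from the base axis. Payload 4.2 kg.
Tool frame: the origin (TCP) lies midway between the tips of the shut fingers; the grasp point (between the pads) lies 19 mm behind it; x points along the fingers, y is the direction in which the jaws open and shut, and the axes are right-handed (so a half turn about x gives the same grasp; the last joint's range is limited). The gripper opens to 87 mm and grips with 3 to 60 N. Pads are 19 mm wide; open, the fingers measure 117 mm over their backs; the gripper's body (75 mm by 190 mm) begins 51 mm behind the grasp point.
Start: joints at [-57.376, 22.042, 0.453, 0, -68.411, -14.817], TCP at [0.191, -0.595, 0.223] pointing down, gripper open.
Joint ranges: [-179.83, 179.83], [-69.29, 118.12], [-61.27, 80.66], [-181.25, 117.63], [-171.15, -9.14], [-177.46, 177.46]. Speed limits (degrees/s): [159.86, 159.86, 180, 180, 180, 180].

## Interface

Orientations are given as a 3x3 rotation matrix whose columns are the frame's x, y, z axes.
In Python, from station import r gives the robot as it stands.
- The arm moves only by the tool play_rows, never from a script. Its argument "plan" is a list that holds one entry, the list of rows, each a list of 6 numbers: the shift along the tool's x, y, z in cm, then the turn, a rotation vector about the tool's x, y, z in units of 10 degrees (1.0 is 10 degrees). A call has 1 to 5 rows; each row is the pose to reach, as a shift and turn from the pose commanded when the call began, along the tool's axes at that moment; what a row does not reach only later rows make up. A row lasts 1/8 s, in which the tool goes at most 62.5 mm and 10.7 degrees, less where a joint would pass 70% of its speed; a pose out of reach is approached as far as the arm can. A call with a gripper value outside its range is refused whole. "hand" is the opening, from 0 (shut) to 1 (fully open), set as the call begins (left out, the last holds). The fingers move at their own pace and stop on an object; the grip force is fixed at half the most. Time passes only in rows, so rows that repeat a pose let the fingers close. It gives the time, the measured TCP pose, the force and the opening at its end, in the units of the state.
- r.sense(): the state, without advancing time (a new reading comes with each control period).
- r.capture(name): name is "side" or "top" or "wrist"; returns (picture, depth): 384x512x3 uint8, blue, green, red; 384x512 float32, m along the optical axis (not along the pixel's ray), 0 where there is no reading.
- r.get_calibration(name): a dict with "vfov" (degrees; the focal length in pixels is half the picture's height over the tangent of half this angle, whatever the lens; pixels are square), "cx", "cy" (the principal point, pixels), "rvec" (rotation vector, rad) and "tvec" (3), from world to camera coordinates, as OpenCV has them. Camera axes: x right, y down, z forward; pixel columns grow to the right and rows downward; lengths in m; the calibration is good to about 2 mm. A picture is of the moment at which its call begins: read the wrist's pose just before it. get_calibration takes no time and is no camera call; for the wrist camera it gives the pose at the moment of the call.
- r.finish_job(): hands the job in, once; it reports no verdict.
The state is a dict: "time_s": time; "joints": joint angles; "joint_velocities": joint speeds; "effort": joint torques, N m; "tcp_pos": TCP position; "ee_rot": TCP orientation; "wrist_force": force on the tool from outside, world axes, zero at the start; "moment": the same for the moment, N m; "gripper_width": opening from 0.0 (shut) to 1.0 (fully open).
Only numpy, scipy, OpenCV 4.12 (cv2) and the standard library are available. Lean on these libraries where they do the work, as an engineer would, in place of code of your own. Each camera call takes 0.05 s, during which the arm holds its last target.

## Working session

There is one attempt and no reset: what is moved stays moved. The work goes in short steps, Python scripts to look and compute and a tool call to move; the robot and the scene stay as the last step left them, time stands still between calls to the robot, and variables do not carry over. Pictures are saved under pics/ and viewed, and the job is handed in when it is done.

Besides the shell and the picture viewer there is one more tool, called after "Request:" in YAML: its name, and indented under it one key for each argument. play_rows: Moves the arm, as the interface text tells. Its arguments: {"type":"object","properties":{"plan":{"type":"array","items":{"type":"array","items":{"type":"array","items":{"type":"number"}}}},"hand":{"type":"number"}},"required":["plan"]}

```bash
ls; mkdir -p pics; python3 - <<'E'
from station import r
import cv2
print(r.sense())
for n in("side","top","wrist"):
    c=r.get_calibration(n);p,d=r.capture(n);print(n,c)
    cv2.imwrite(f"pics/{n}0.png",p)
    import numpy as np; np.save(f"pics/{n}0d.npy",d)
E
```

```text
pics
{'time_s': 0.0, 'joints': array([-5.73748103e+01,  2.20895883e+01,  3.81701543e-01, -2.90865816e-02,
       -6.84108010e+01, -1.48156195e+01]), 'joint_velocities': array([-0.08291816,  0.04543266,  0.02292911,  0.04608973, -0.20016811,
       -0.0341581 ]), 'effort': array([-7.32791377e-04, -3.90668321e+01,  1.87409377e+01,  4.21995968e+00,
        1.09868310e-02, -1.94239542e-04]), 'tcp_pos': array([ 0.19099148, -0.59448498,  0.22148483]), 'ee_rot': array([[-7.19240435e-04, -3.05675261e-01,  9.52135556e-01],
       [ 1.99910148e-03,  9.52133460e-01,  3.05676098e-01],
       [-9.99997743e-01,  2.12327021e-03, -7.37370180e-05]]), 'wrist_force': array([ 0.66498867,  0.18827123, -0.82936584]), 'moment': array([-0.02563052,  0.02735349,  0.04306452]), 'gripper_width': 0.996614045548823}
side {'vfov': 52.341358642068805, 'cx': 255.23629769131333, 'cy': 177.70865456590212, 'rvec': array([ 0.08084374, -2.76867147,  1.39213192]), 'tvec': array([0.59595974, 0.05888184, 0.67350392])}
top {'vfov': 43.11475926858003, 'cx': 259.9091096212219, 'cy': 195.0058444208823, 'rvec': array([ 2.10214122, -2.13529903,  0.17048086]), 'tvec': array([0.02615893, 0.57021813, 0.90737908])}
wrist {'vfov': 67.4810836852631, 'cx': 256.62510417335767, 'cy': 192.20903877799677, 'rvec': array([-1.74531771, -2.39448844, -0.33208975]), 'tvec': array([ 0.62378172, -0.0326862 ,  0.39065664])}
```

View pics/side0.png

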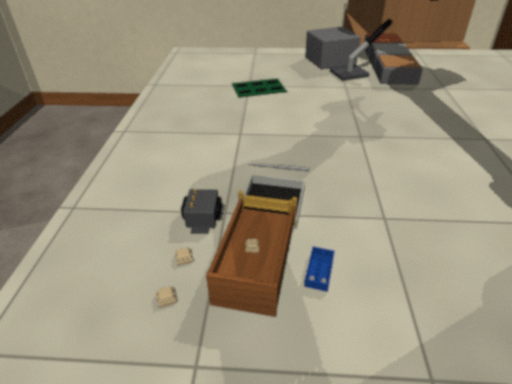

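View pics/top0.png

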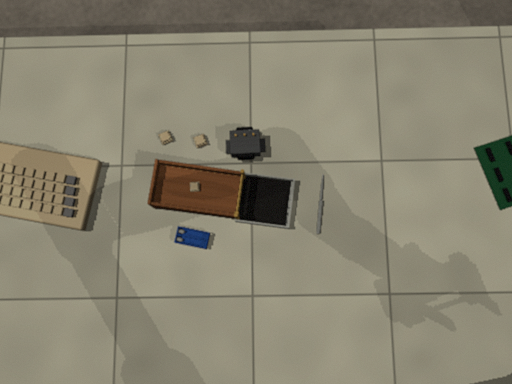

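View pics/wrist0.png

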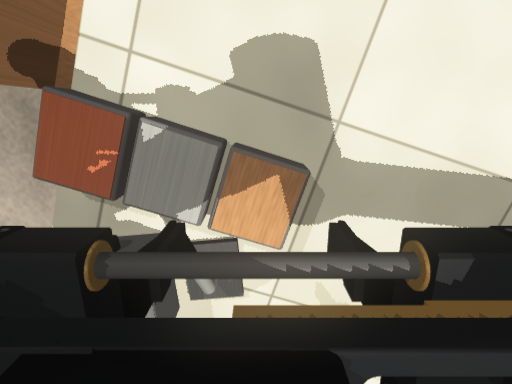

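The side view shows the tray at about (255,250), with the gate at (268,203) and the keycap at (252,244). In the top view the tray is at (150–243,160–217), the pan at (243–297,175–228) and the keycap at (194,187). Next I'll measure these.

```bash
cat > h.py <<'E'
import numpy as np, cv2
from station import r
def cal(n):
    c=r.get_calibration(n); R=cv2.Rodrigues(np.array(c['rvec'],float))[0]; t=np.array(c['tvec'],float)
    f=192/np.tan(np.radians(c['vfov']/2)); return R,t,f,c['cx'],c['cy']
def ray(K,u,v):
    R,t,f,cx,cy=K; d=R.T@np.array([(u-cx)/f,(v-cy)/f,1.]); return -R.T@t,d
def plane(K,u,v,z):
    o,d=ray(K,u,v); return o+d*(z-o[2])/d[2]
def tri(K1,p1,K2,p2):
    o1,d1=ray(K1,*p1);o2,d2=ray(K2,*p2)
    d1=d1/np.linalg.norm(d1);d2=d2/np.linalg.norm(d2)
    s=np.linalg.lstsq(np.c_[d1,-d2],o2-o1,rcond=None)[0]
    a=o1+s[0]*d1;b=o2+s[1]*d2; return (a+b)/2,np.linalg.norm(a-b)
def proj(K,P):
    R,t,f,cx,cy=K; q=R@np.asarray(P)+t; return np.array([f*q[0]/q[2]+cx,f*q[1]/q[2]+cy])
E
python3 - <<'E'
from h import *
for n,(x0,y0,x1,y1) in dict(top=(140,120,340,260),side=(150,150,350,320)).items():
    p=cv2.imread(f"pics/{n}0.png")[y0:y1,x0:x1]
    cv2.imwrite(f"pics/{n}0z.png",cv2.resize(p,None,fx=4,fy=3.5 if n=='side' else 4,interpolation=cv2.INTER_CUBIC))
K=cal("top"); o,_=ray(K,0,0);print("topcam",o)
for u,v in [(150,207),(155,160),(243,217),(243,170),(297,180),(292,228),(194,187)]: print(u,v,plane(K,u,v,.04))
K=cal("side"); o,_=ray(K,0,0);print("sidecam",o)
E
```

```text
topcam [3.99201813e-01 4.13392063e-04 9.94890717e-01]
150 207 [0.55215109 0.23735163 0.04      ]
155 160 [0.64870743 0.22972245 0.04      ]
243 217 [0.52893327 0.05157405 0.04      ]
243 170 [0.62452153 0.05084692 0.04      ]
297 180 [ 0.60193274 -0.0573691   0.04      ]
292 228 [ 0.50548447 -0.04488233  0.04      ]
194 187 [0.59131772 0.14962639 0.04      ]
sidecam [0.55550807 0.54309462 0.45683873]
```

View pics/top0z.png

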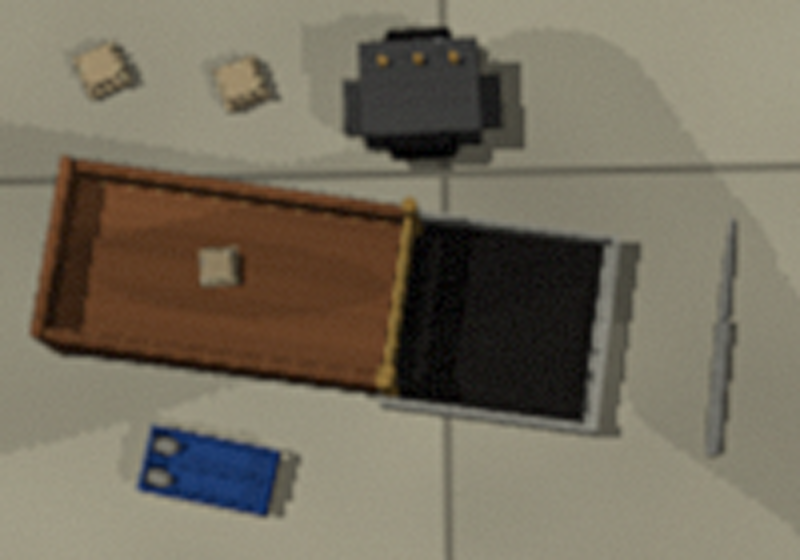

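View pics/side0z.png

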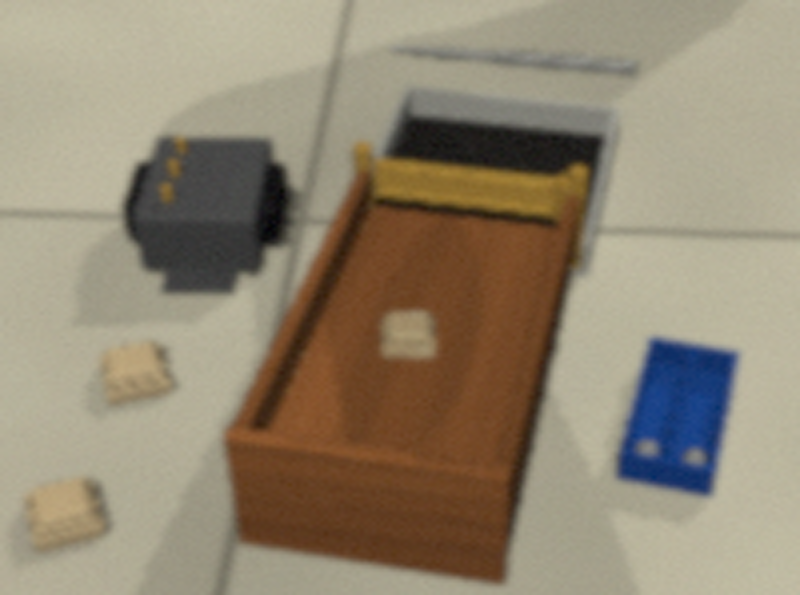

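```bash
python3 - <<'E'
from h import *
Kt,Ks=cal("top"),cal("side")
T=lambda u,v:(140+(u+.5)/4-.5,120+(v+.5)/4-.5)
S=lambda u,v:(150+(u+.5)/4-.5,150+(v+.5)/3.5-.5)
pts=dict(post_p=(T(409,205),S(363,150),(44,-4,62)),post_m=(T(386,381),S(577,172),(-44,-4,62)),
 bk_p=(T(65,158),S(232,433),(46,171,64)),bk_m=(T(36,334),S(517,475),(-46,171,64)),
 key=(T(219,264),S(407,322),None))
W={}
for k,(a,b,c) in pts.items():
    P,e=tri(Kt,a,Ks,b); W[k]=P; print(k,np.round(P*1e3,1),'gap',round(e*1e3,1),'plane',np.round(plane(Kt,*a,(c[2] if c else 46.5)/1e3)*1e3,1),np.round(plane(Ks,*b,(c[2] if c else 46.5)/1e3)*1e3,1))
# plane-based top+side average fit
A=[];B=[]
for k,(a,b,c) in pts.items():
    if c: 
        A.append(c[:2]); B.append((plane(Kt,*a,c[2]/1e3)[:2]+plane(Ks,*b,c[2]/1e3)[:2])*500)
A=np.array(A,float);B=np.array(B)
ca,cb=A.mean(0),B.mean(0);H=(A-ca).T@(B-cb);th=np.arctan2(H[0,1]-H[1,0],H[0,0]+H[1,1])
R=np.array([[np.cos(th),-np.sin(th)],[np.sin(th),np.cos(th)]]);o=cb-R@ca
print('yaw',np.degrees(th),'origin',o,'res',np.round(B-(A@R.T+o),1))
for nm in(Kt,'t'),(Ks,'s'):
    P=plane(nm[0],*pts['key'][0 if nm[1]=='t' else 1],.0465)[:2]*1e3; print('key tray',nm[1],R.T@(P-o))
E
```

```text
post_p [617.5  52.   60.7] gap 0.7 plane [617.6  51.9  62. ] [617.   53.7  62. ]
post_m [530.8  63.8  60.6] gap 0.5 plane [530.3  63.7  62. ] [531.1  65.4  62. ]
bk_p [643.2 222.1  64.7] gap 1.5 plane [644.2 222.3  64. ] [642.6 221.7  64. ]
bk_m [554.  234.7  63.7] gap 4.2 plane [556.  234.3  64. ] [551.9 235.5  64. ]
key [592.6 147.7  47.6] gap 0.0 plane [592.8 147.9  46.5] [592.7 146.6  46.5]
yaw -8.207963481736652 origin [574.40881408  60.92012924] res [[-0.1  2.1]
 [ 0.4  1.3]
 [-1.  -1.6]
 [ 0.7 -1.9]]
key tray t [ 5.78205056 88.7031733 ]
key tray s [ 5.81886168 87.44315723]
```

Request:
play_rows:
  plan:
    - [[0,57.7,60,3.8,0,0],[0,57.7,60,3.8,0,0],[0,57.7,60,3.8,0,0],[0,57.7,60,3.8,0,0],[0,57.7,60,3.8,0,0]]
  hand: 0.575

```text
time_s: 0.78
tcp_pos: [0.3346, -0.3293, 0.2226]
ee_rot: [[0.0, 0.346, 0.938], [-0.0, 0.938, -0.346], [-1.0, 0.0, 0.0]]
wrist_force: [1.0, -0.6, 0.4]
gripper_width: 0.591
```

```bash
cat > go.py <<'E'
import sys; from h import *
s=r.sense(); R=s['ee_rot']; p=s['tcp_pos']
tx,ty,tz,ang=map(float,sys.argv[1:5])   # tray mm, tilt of tool y towards +x deg
th=np.radians(-8.2); o=np.array([.5745,.062])
c,sn=np.cos(th),np.sin(th)
W=np.array([o[0]+(c*tx-sn*ty)/1e3,o[1]+(sn*tx+c*ty)/1e3,tz/1e3])
h=np.radians(90-8.2-ang); yv=np.array([np.cos(h),np.sin(h),0]); xv=np.array([0,0,-1.]); Rd=np.c_[xv,yv,np.cross(xv,yv)]
rv=cv2.Rodrigues(R.T@Rd)[0].ravel()
q=np.array([[c,sn],[-sn,c]])@(p[:2]-o)*1e3
print('t',s['time_s'],'tray tcp',q.round(1),'z',(p[2]*1e3).round(1),'F',s['wrist_force'].round(2),'w',s['gripper_width'])
print('shift cm',(R.T@(W-p)*100).round(2),'turn',(np.degrees(rv)/10).round(2))
E
python3 go.py 0.6 77.5 220 12
```

```text
t 0.775 tray tcp [-181.6 -421.5] z 222.6 F [ 1.01 -0.6   0.37] w 0.591081976692385
shift cm [ 0.27 52.61  7.39] turn [-0.01  0.   -0.  ]
```

Request:
play_rows:
  plan:
    - [[0,52.6,7.4,0,0,0],[0,52.6,7.4,0,0,0],[0,52.6,7.4,0,0,0],[0,52.6,7.4,0,0,0],[0,52.6,7.4,0,0,0]]

```text
time_s: 1.4
tcp_pos: [0.4822, -0.0536, 0.2228]
ee_rot: [[0.0, 0.345, 0.939], [0.0, 0.939, -0.345], [-1.0, 0.0, 0.0]]
wrist_force: [1.2, -1.6, 0.4]
gripper_width: 0.575
```

```bash
python3 go.py 0.6 77.5 220 12
```

```text
t 1.4 tray tcp [ -74.8 -127.6] z 222.8 F [ 1.2  -1.58  0.36] w 0.5747915323946511
shift cm [ 0.29 21.63  3.13] turn [ 0.  0. -0.]
```

Request:
play_rows:
  plan:
    - [[0,21.6,3.1,0,0,0],[0,21.6,3.1,0,0,0],[0,21.6,3.1,0,0,0],[0,21.6,3.1,0,0,0],[0,21.6,3.1,0,0,0]]

```text
time_s: 2.02
tcp_pos: [0.5858, 0.1383, 0.2214]
ee_rot: [[-0.002, 0.343, 0.939], [-0.001, 0.939, -0.343], [-1.0, -0.001, -0.001]]
wrist_force: [-0.0, -1.1, -0.8]
gripper_width: 0.573
```

```bash
python3 - <<'E'
from h import *
K=cal("wrist");p,d=r.capture("wrist");cv2.imwrite("pics/w1.png",p);np.savez("pics/w1.npz",R=K[0],t=K[1],f=K[2:],d=d)
E
python3 go.py 0.6 77.5 120 12
```

```text
t 2.075 tray tcp [-0.1 75.8] z 221.7 F [ 0.44 -1.32 -1.35] w 0.5745889968258664
shift cm [10.17  0.2   0.05] turn [ 0.01 -0.01  0.01]
```

View pics/w1.png

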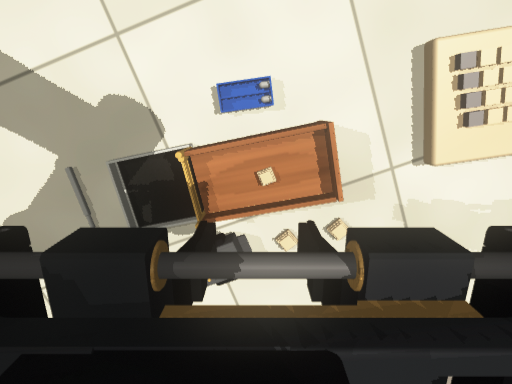

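The wrist view shows the whole tray, with the keycap at (266,177), the hinge post at (180,156) and the pan on the left. I'll refine the measurements from it.

```bash
python3 - <<'E'
import cv2
p=cv2.imread("pics/w1.png")[110:230,160:350]
cv2.imwrite("pics/w1z.png",cv2.resize(p,None,fx=4,fy=4,interpolation=cv2.INTER_CUBIC))
E
```

```text
(no output)
```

View pics/w1z.png

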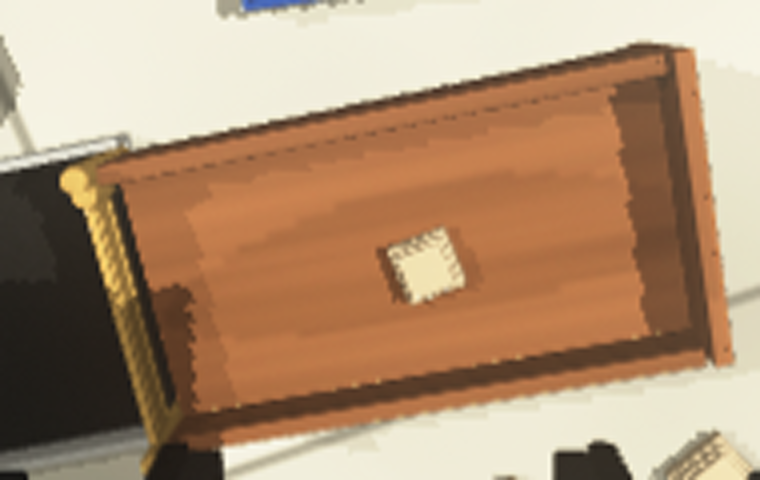

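```bash
python3 - <<'E'
from h import *
z=np.load("pics/w1.npz");K=(z['R'],z['t'],*z['f'])
T=lambda u,v:(160+(u+.5)/4-.5,110+(v+.5)/4-.5)
Kt=cal("top")
th=np.radians(-8.2);M=np.array([[np.cos(th),-np.sin(th)],[np.sin(th),np.cos(th)]]);o=np.array([574.5,62])
print('cam',ray(K,0,0)[0])
for n,uv,h in [("bk_m out",(690,50),64),("bk_p out",(732,362),64),("keytop L",(392,262),46.5),("keytop R",(448,230),46.5),("keytop lowR",(465,285),46.5),("keytop lowL",(410,303),46.5),("key mid",(428,266),46.5),("hinge ball",(75,184),62),("post+?",(178,405),62)]:
    P=plane(K,*T(*uv),h/1e3)[:2]*1e3; print(n,P.round(1),(M.T@(P-o)).round(1))
P,e=tri(K,T(428,266),Kt,(140+219.5/4-.5,120+264.5/4-.5));print('key tri',P*1e3,e*1e3)
# tips visible? project finger tips
s=r.sense();R=s['ee_rot'];p=s['tcp_pos']
for dy in(-.04,-.025,.025,.04): print(dy,proj(K,p+R[:,1]*dy))
E
```

```text
cam [0.51633881 0.16407174 0.38379054]
bk_m out [554.5 236.7] [-44.7 170.1]
bk_p out [643.7 223.9] [ 45.4 170.1]
keytop L [585.5 139.8] [-0.2 78.6]
keytop R [582.1 158.8] [-6.3 96.9]
keytop lowR [599.7 158. ] [11.3 98.7]
keytop lowL [599.3 140.6] [13.4 81.3]
key mid [590.4 149.5] [ 3.2 88.9]
hinge ball [530.9  64.9] [-43.6  -3.3]
post+? [601.3  66.6] [25.9  8.4]
key tri [593.53565062 149.19639446  37.31728446] 2.2292426307590976
-0.04 [188.51382995 236.85226734]
-0.025 [213.01354744 236.89084621]
0.025 [294.6553272  237.01940474]
0.04 [319.14068015 237.05796099]
```

Request:
play_rows:
  plan:
    - [[6,0.4,0,0,0,0],[12,0.4,0,0,0,0],[15,0.4,0,0,0,0],[15,0.4,0,0,0,0],[15,0.4,0,0,0,0]]

```text
time_s: 2.7
tcp_pos: [0.5878, 0.1399, 0.0746]
ee_rot: [[0.003, 0.345, 0.938], [0.001, 0.938, -0.345], [-1.0, 0.002, 0.002]]
wrist_force: [0.2, 0.1, -0.5]
gripper_width: 0.573
```

```bash
python3 go.py 0 79.5 41.5 12; python3 - <<'E'
from h import *
for n in("side","top"):
    p,d=r.capture(n)
    q=p[150:320,150:350] if n=='side' else p[120:260,140:340]
    cv2.imwrite(f"pics/{n}1.png",cv2.resize(q,None,fx=3,fy=3,interpolation=cv2.INTER_CUBIC))
E
python3 go.py 0 79.5 41.5 12
```

```text
t 2.7 tray tcp [ 2.1 79. ] z 74.6 F [ 0.16  0.12 -0.45] w 0.5734703199143288
shift cm [ 3.31 -0.   -0.22] turn [-0.    0.01 -0.01]
t 2.8 tray tcp [ 2.2 79.5] z 75.0 F [-0.54 -0.55 -0.55] w 0.5712342725103733
shift cm [ 3.35 -0.05 -0.23] turn [-0.    0.02 -0.02]
```

View pics/side1.png

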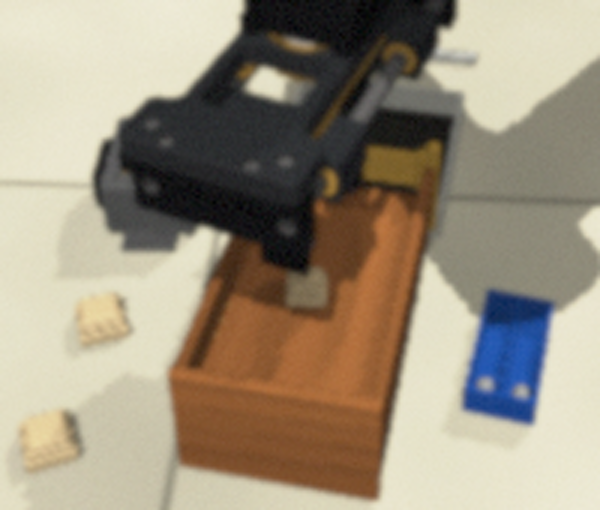

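View pics/top1.png

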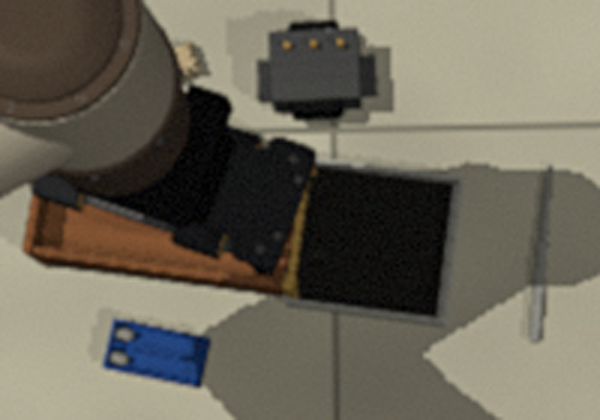

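```bash
python3 - <<'E'
from h import *
K=cal("side");s=r.sense();R=s['ee_rot'];p=s['tcp_pos']
for dy in(.025,.04):
  for dz in(-.0095,.0095): print(dy,dz,((proj(K,p+R[:,1]*dy+R[:,2]*dz)-[150,150]+.5)*3).round())
E
```

```text
0.025 -0.0095 [312. 265.]
0.025 0.0095 [274. 253.]
0.04 -0.0095 [298. 287.]
0.04 0.0095 [260. 275.]
```

Request:
play_rows:
  plan:
    - [[1.5,0,-0.2,0,0,0],[2.8,0,-0.2,0,0,0],[3.3,0,-0.2,0,0,0],[3.3,0,-0.2,0,0,0],[3.3,0,-0.2,0,0,0]]

```text
time_s: 3.42
tcp_pos: [0.5852, 0.1409, 0.0398]
ee_rot: [[0.0, 0.345, 0.939], [0.0, 0.939, -0.345], [-1.0, 0.0, 0.0]]
wrist_force: [-0.3, 0.3, 0.4]
gripper_width: 0.575
```

```bash
python3 go.py 0 79.5 41.5 12; python3 - <<'E'
from h import *
for n in("side","wrist"):
    p,d=r.capture(n)
    q=p[150:320,150:350] if n=='side' else p[50:300,100:400]
    cv2.imwrite(f"pics/{n}2.png",cv2.resize(q,None,fx=3 if n=='side' else 2.4,fy=3 if n=='side' else 2.4,interpolation=cv2.INTER_CUBIC))
E
python3 go.py 0 20 37 12
```

```text
t 3.425 tray tcp [-0.7 79.6] z 39.8 F [-0.34  0.28  0.37] w 0.5753842686570344
shift cm [-0.17  0.    0.07] turn [ 0.  0. -0.]
t 3.525 tray tcp [-0.7 79.6] z 39.9 F [ 0.2  -0.58  0.67] w 0.5750611506870372
shift cm [ 0.29 -5.82  1.31] turn [ 0.  0. -0.]
```

View pics/side2.png

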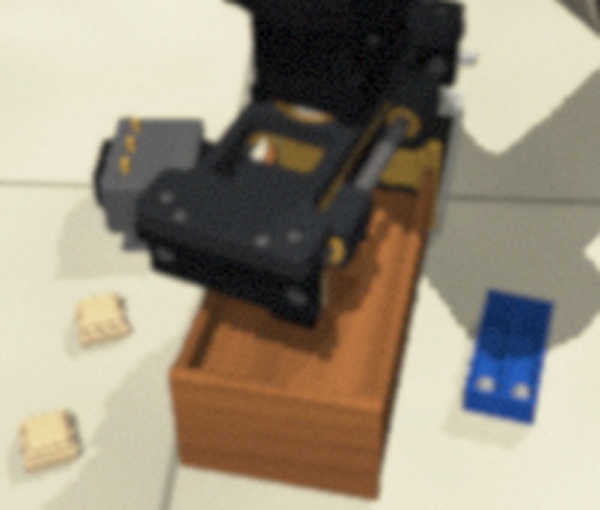

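View pics/wrist2.png

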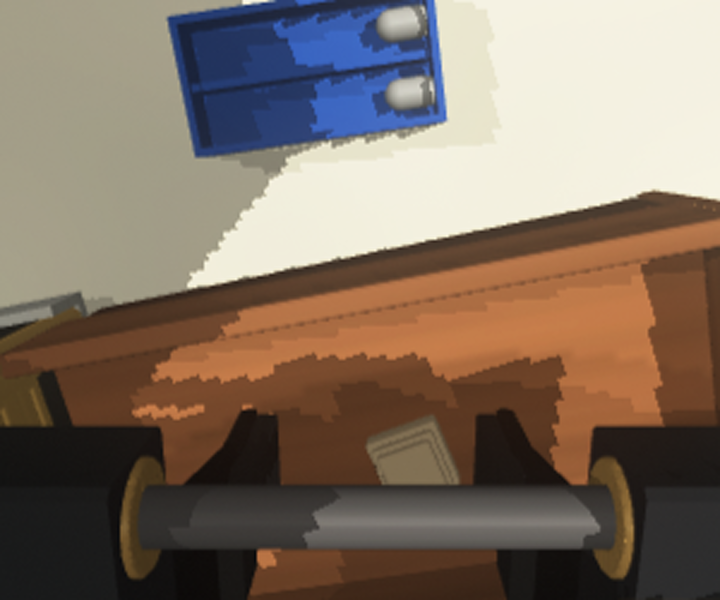

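Request:
play_rows:
  plan:
    - [[-0.05,-0.6,0.15,0,0,0],[0,-1.4,0.33,0,0,0],[0.06,-2.2,0.5,0,0,0],[0.12,-3.0,0.68,0,0,0],[0.18,-3.8,0.85,0,0,0]]

```text
time_s: 4.15
tcp_pos: [0.5797, 0.1015, 0.0379]
ee_rot: [[0.0, 0.345, 0.938], [-0.0, 0.938, -0.345], [-1.0, -0.0, 0.0]]
wrist_force: [0.7, 0.0, -0.5]
gripper_width: 0.573
```

```bash
python3 go.py 0 10 36 12; python3 - <<'E'
from h import *
for n in("side","wrist"):
    p,d=r.capture(n)
    q=p[150:320,150:350] if n=='side' else p[50:300,100:400]
    cv2.imwrite(f"pics/{n}3.png",cv2.resize(q,None,fx=3 if n=='side' else 2.4,fy=3 if n=='side' else 2.4,interpolation=cv2.INTER_CUBIC))
E
python3 go.py 0 10 36 12
```

```text
t 4.15 tray tcp [-0.5 39.8] z 37.9 F [ 0.72  0.02 -0.46] w 0.5730633618665233
shift cm [ 0.19 -2.9   0.67] turn [-0.  0.  0.]
t 4.25 tray tcp [-0.8 39.4] z 37.7 F [ 0.02 -0.58 -0.14] w 0.575577920899351
shift cm [ 0.18 -2.86  0.69] turn [-0.01 -0.    0.  ]
```

View pics/side3.png

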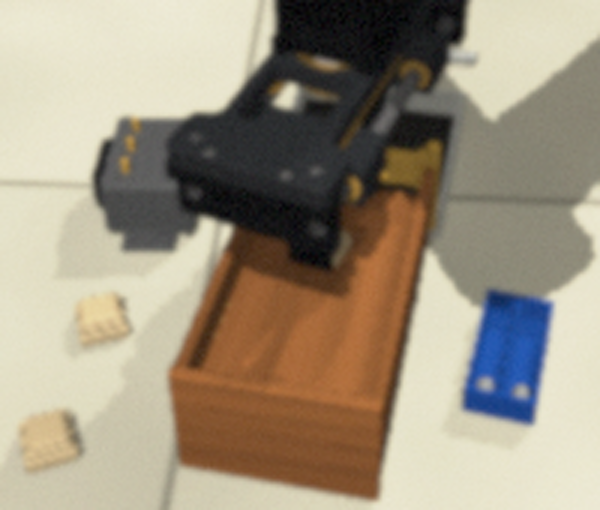

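View pics/wrist3.png

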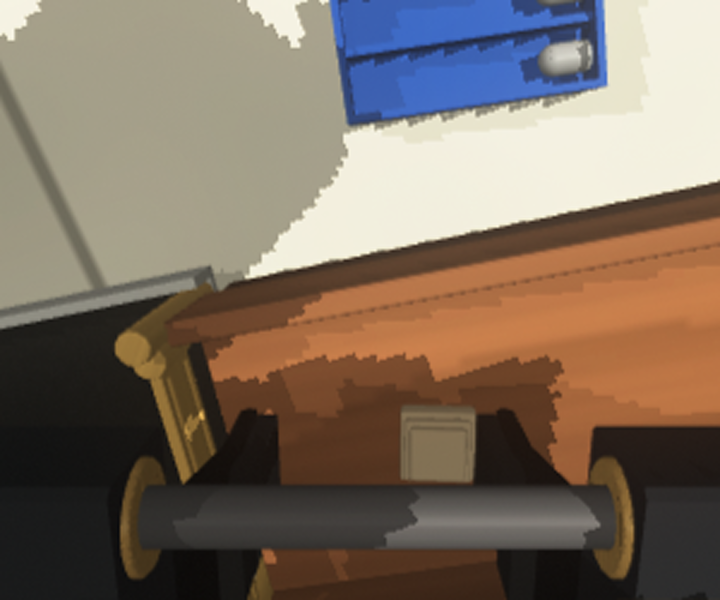

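```bash
python3 - <<'E'
from h import *
K=cal("wrist");s=r.sense();R=s['ee_rot'];p=s['tcp_pos']
for dz in(-.0095,.0095): print(((proj(K,p+R[:,1]*.025+R[:,2]*dz)-[100,50]+.5)*2.4).round())
th=np.radians(-8.2);M=np.array([[np.cos(th),-np.sin(th)],[np.sin(th),np.cos(th)]]);o=np.array([574.5,62])
for u,v,z in[(402,405,39),(476,405,39),(410,428,44),(473,426,44)]:
    P=plane(K,100+u/2.4-.3,50+v/2.4-.3,z/1e3); print(u,v,(M.T@(P[:2]*1e3-o)).round(1),'tool',((P-p)@R*1e3).round(1))
E
```

```text
[475. 415.]
[472. 484.]
402 405 [-11.7  48.5] tool [ -1.2   6.6 -12.6]
476 405 [-7.9 66.6] tool [ -1.3  25.  -12.6]
410 428 [-7.4 49.5] tool [-6.3  8.4 -8.5]
473 426 [-4.7 64.6] tool [-6.3 23.7 -9.1]
```

Request:
play_rows:
  plan:
    - [[0.03,-0.6,0.06,0,0,0],[0.07,-1.2,0.12,0,0,0],[0.1,-1.8,0.18,0,0,0],[0.14,-2.4,0.24,0,0,0],[0.18,-3.0,0.3,0,0,0]]

```text
time_s: 4.88
tcp_pos: [0.5729, 0.0734, 0.0363]
ee_rot: [[0.002, 0.345, 0.939], [0.001, 0.939, -0.345], [-1.0, 0.002, 0.001]]
wrist_force: [1.1, 4.5, 0.2]
gripper_width: 0.578
```

```bash
cat > look.py <<'E'
from h import *; import sys
k=sys.argv[1]
for n in("side","top","wrist"):
    if n not in sys.argv[2:]: continue
    p,d=r.capture(n)
    q={'side':p[150:320,150:350],'top':p[120:260,140:340],'wrist':p[50:300,100:400]}[n]
    f=2.4 if n=='wrist' else 3
    cv2.imwrite(f"pics/{n}{k}.png",cv2.resize(q,None,fx=f,fy=f,interpolation=cv2.INTER_CUBIC))
E
python3 look.py 4 top wrist
python3 go.py 0 -20 34 12
```

```text
t 4.975 tray tcp [-3.5 10.3] z 36.2 F [1.16 3.16 0.43] w 0.5749187337011722
shift cm [ 0.22 -2.89  0.97] turn [ 0.  0. -0.]
```

View pics/top4.png

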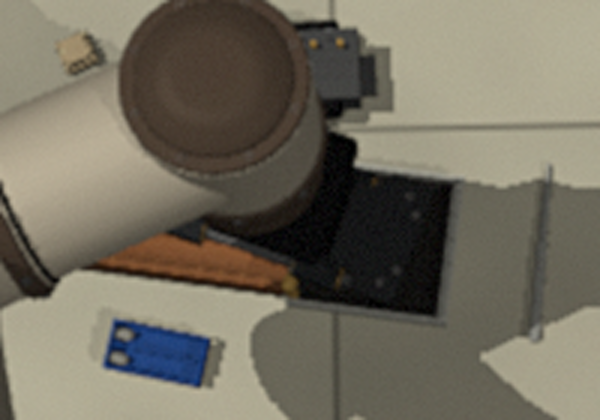

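View pics/wrist4.png

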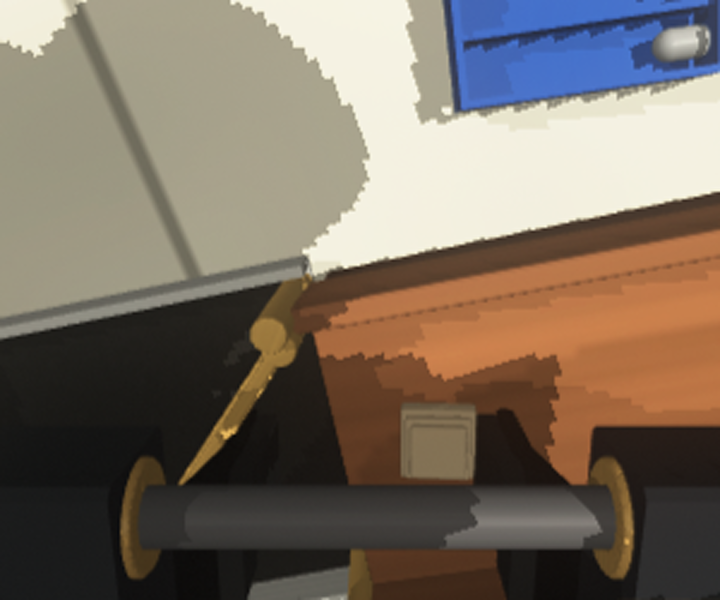

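Gate is open about 1 rad, held by the near finger. The keycap sits flat on the other finger at (437,440), about 26 mm uphill of the sill, so I'll continue.

Request:
play_rows:
  plan:
    - [[0.04,-0.6,0.09,0,0,0],[0.08,-1.2,0.18,0,0,0],[0.12,-1.8,0.27,0,0,0],[0.16,-2.4,0.36,0,0,0],[0.2,-2.8,0.42,0,0,0]]

```text
time_s: 5.6
tcp_pos: [0.5662, 0.0445, 0.034]
ee_rot: [[-0.001, 0.346, 0.938], [-0.0, 0.938, -0.346], [-1.0, -0.001, -0.0]]
wrist_force: [2.1, 1.8, 0.0]
gripper_width: 0.574
```

```bash
python3 look.py 5 wrist
python3 go.py -5 -28 34 12
```

```text
t 5.65 tray tcp [ -5.9 -18.8] z 33.9 F [2.66 1.5  1.45] w 0.5726640980487182
shift cm [-0.01 -0.88  0.28] turn [-0. -0.  0.]
```

View pics/wrist5.png

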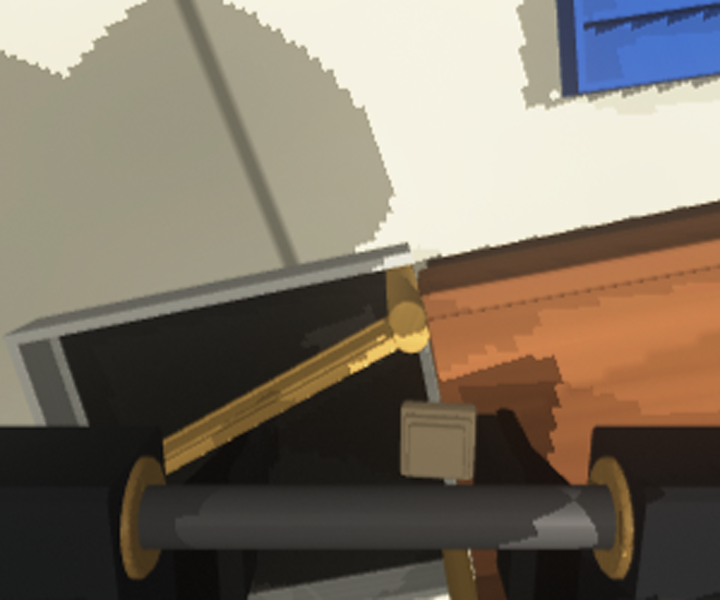

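Request:
play_rows:
  plan:
    - [[0,-0.4,0.1,0,0,0],[0,-0.8,0.2,0,0,0],[0,-1.2,0.3,0,0,0],[0,-1.2,0.3,0,0,0],[0,-1.2,0.3,0,0,0]]

```text
time_s: 6.28
tcp_pos: [0.565, 0.0325, 0.034]
ee_rot: [[-0.001, 0.345, 0.939], [-0.001, 0.939, -0.345], [-1.0, -0.001, -0.0]]
wrist_force: [1.0, -2.1, 0.4]
gripper_width: 0.573
```

```bash
python3 look.py 6 wrist side
python3 go.py -5 -28 34 12
```

```text
t 6.375 tray tcp [ -5.2 -30.4] z 34.0 F [ 1.29 -1.34 -0.25] w 0.5732835312499339
shift cm [ 0.    0.24 -0.03] turn [ 0. -0.  0.]
```

View pics/wrist6.png

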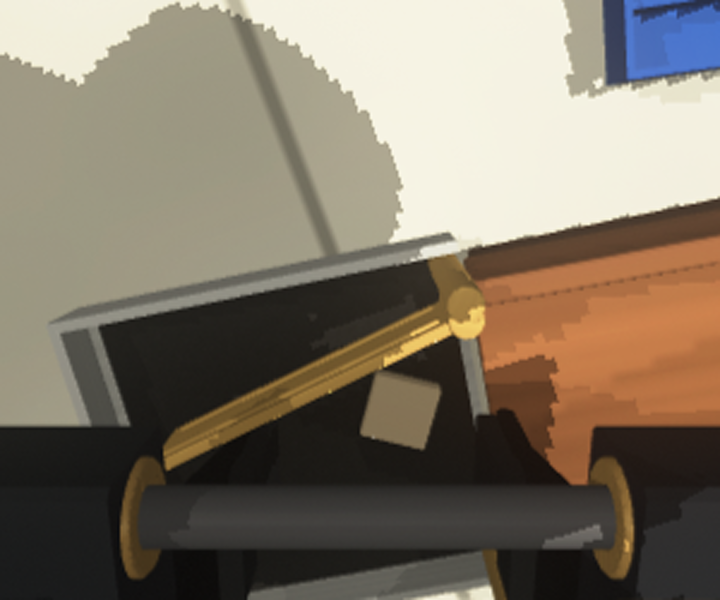

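View pics/side6.png

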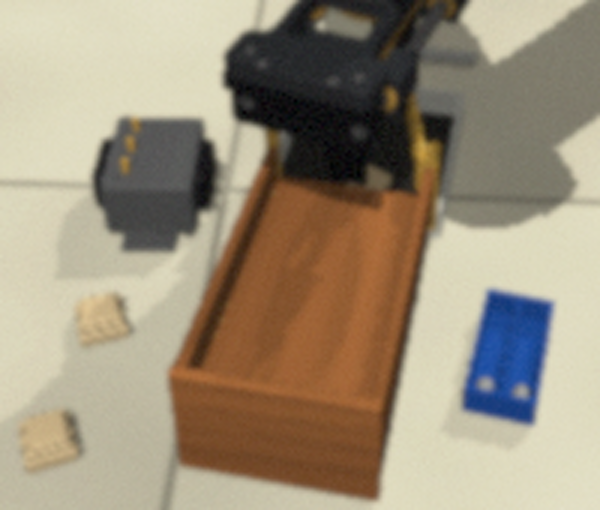

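```bash
python3 - <<'E'
from h import *
K=cal("wrist");p,d=r.capture("wrist")
th=np.radians(-8.2);M=np.array([[np.cos(th),-np.sin(th)],[np.sin(th),np.cos(th)]]);o=np.array([574.5,62])
def at(u,v):
    u=100+u/2.4-.3;v=50+v/2.4-.3;D=d[int(round(v)),int(round(u))]; q,di=ray(K,u,v);P=q+di*D; print(D,(M.T@(P[:2]*1e3-o)).round(1),(P[2]*1e3).round(1))
for uv in[(400,410),(380,385),(430,390),(370,428),(425,440),(330,400),(465,310),(340,370)]: at(*uv)
p,d=r.capture("side");cv2.imwrite("pics/s7.png",cv2.resize(p[180:230,230:310],None,fx=8,fy=8,interpolation=cv2.INTER_CUBIC))
E
python3 go.py -5 -28 34 12
```

```text
0.19212654 [ -7.7 -22.9] 16.5
0.1891477 [-16.3 -26.8] 17.5
0.19086465 [-11.6 -13.6] 16.2
0.19224359 [ -4.6 -32.1] 17.8
0.19355987 [  2.2 -17.8] 17.5
0.20190768 [-11.1 -42.8] 6.6
0.13798513 [-43.6  -3.9] 61.8
0.15084979 [-33.7 -32.2] 52.8
t 6.475 tray tcp [ -5.1 -30.2] z 34.1 F [ 2.23 -0.58  0.51] w 0.5764924719270591
shift cm [ 0.01  0.22 -0.03] turn [ 0. -0.  0.]
```

View pics/s7.png

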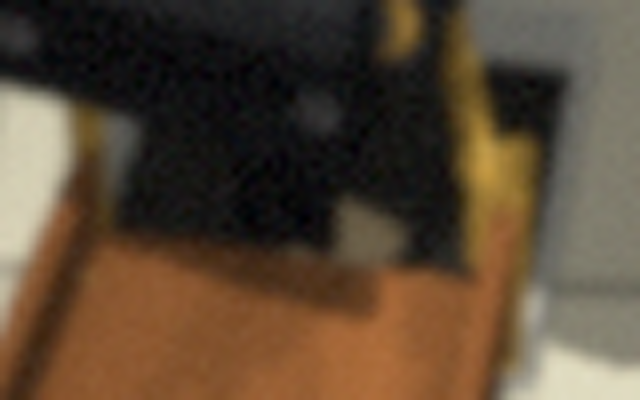

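The keycap lies flat upside down in the pan: its top is at 17 mm, its centre is near tray (−7,−23), and depth and size agree. I'll back out uphill so the gate follows the finger shut.

Request:
play_rows:
  plan:
    - [[-0.15,1.4,-0.3,0,0,0],[-0.3,2.8,-0.6,0,0,0],[-0.5,4.3,-0.9,0,0,0],[-0.7,5.8,-1.23,0,0,0],[-0.9,7.5,-1.6,0,0,0]]

```text
time_s: 7.1
tcp_pos: [0.5754, 0.11, 0.043]
ee_rot: [[-0.002, 0.345, 0.939], [-0.0, 0.939, -0.345], [-1.0, -0.001, -0.001]]
wrist_force: [-0.6, 0.5, 0.8]
gripper_width: 0.569
```

Request:
play_rows:
  plan:
    - [[-3,0,0,0,0,0],[-7,0,0,0,0,0],[-12,0,0,0,0,0],[-16,0,0,0,0,0],[-18,0,0,0,0,0]]

```text
time_s: 7.72
tcp_pos: [0.5765, 0.1099, 0.226]
ee_rot: [[0.003, 0.345, 0.939], [0.001, 0.939, -0.345], [-1.0, 0.002, 0.002]]
wrist_force: [0.3, -1.0, -0.7]
gripper_width: 0.574
```

```bash
python3 go.py 0 45 220 12; python3 look.py 8 wrist side top; python3 -c "
from h import *
cv2.imwrite('pics/w8f.png',r.capture('wrist')[0])"
```

```text
t 7.725 tray tcp [-4.9 47.7] z 226.0 F [ 0.31 -0.99 -0.69] w 0.5737944886501748
shift cm [ 0.6  -0.16  0.53] turn [ 0.    0.01 -0.01]
```

View pics/w8f.png

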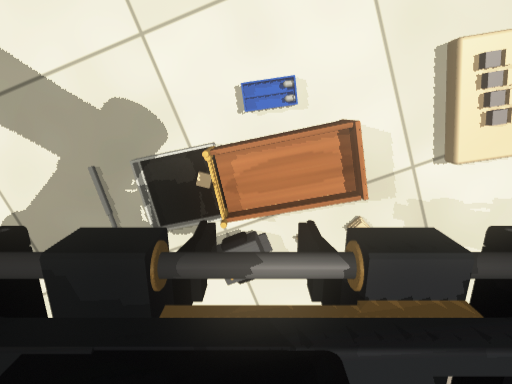

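View pics/side8.png

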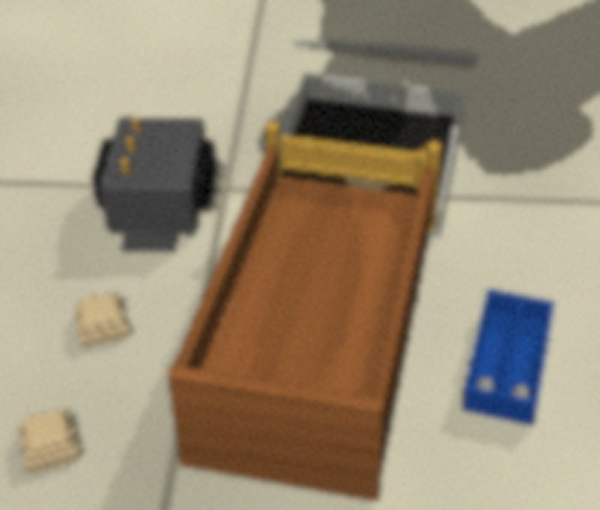

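The gate is shut from (207,155) to (224,225), the keycap is in the pan at (203,180), and the bystanders haven't moved. I'll let the arm settle and then hand in.

Request:
play_rows:
  plan:
    - [[0,0,0,0,0,0],[0,0,0,0,0,0],[0,0,0,0,0,0]]

```text
time_s: 8.3
tcp_pos: [0.5759, 0.1088, 0.2224]
ee_rot: [[-0.001, 0.345, 0.938], [-0.001, 0.938, -0.345], [-1.0, -0.001, -0.001]]
wrist_force: [0.7, -0.1, 0.0]
gripper_width: 0.572
```

```bash
python3 -c "
from h import *
print(r.finish_job())"
```

```text
the job is handed in; nothing more can be done
None
```

I pushed the keycap over the sill into the catch pan and handed the job in at about 8.3 s. No verdict came back.

**What I did:** I held the gripper about 50 mm open and drew it once down the tray. The leading finger opened the gate to about 1 rad while the keycap was still about 26 mm uphill of the sill. That finger kept the gate at about 1.4 rad while the other finger pushed the keycap out. I then backed uphill so the gate followed the finger shut, and lifted clear.

**What the last checks showed:**
- **Keycap:** it lies upside down and flat in the pan, with its centre near tray (−7, −23) mm and its top at 17 mm.
- **Gate:** it looks shut in both the wrist and side views. I judged its angles by eye and did not measure them.
- **Bystanders:** the transformer, battery holder and scribe look to be where they started.
- **Robot:** it stands clear, about 220 mm above the tiles, and wrist forces stayed below about 5 N in every reading.

**What disagreed:**
- One attempt at the keycap's height from the wrist and top views gave 37 mm, with the two rays missing each other by 2.2 mm. The side and top views gave 47.6 mm, which fits the text, so I used that.
- The keycap slid a few millimetres sideways on the finger during the push. I corrected the direction and it slid no further.

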